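Set up the knitwear inspection light panel and hold it upright

ROBOT

A 6-joint arm with a two-finger parallel gripper is mounted at the origin on the work surface. World frame = base frame: x ahead of the robot, y to its left, z up, the work surface at z = 0. Lengths are in mm, angles in rad, forces in N, time in s.
With the tool pointing down it reaches from about 400 to 925 mm from the base axis. Payload 12.5 kg.
Tool frame: the origin (TCP) lies at the very end of the fingers, on their centre line; the grasp point (between the pads) lies 19 mm behind it; z points along the fingers, y is the line along which they close (so a half turn about z gives the same grasp; the last joint's range is limited). The gripper opens to 95 mm and grips with 3 to 60 N. Pads are 20 mm wide; open, the fingers measure 119 mm over their backs; the gripper's body (75 mm by 180 mm) begins 59 mm behind the grasp point.
Start: joints at [1.228, 0.491, 1.559, -0, 1.092, -0.106], TCP at [146.602, 607.581, 214.661] pointing down, gripper open.
Joint ranges: [-3.1, 3.1], [-0.84, 2.19], [0.05, 2.79], [-1.13, 4.28], [0.06, 2.93], [-2.69, 2.69]. Speed limits (rad/s): [2.22, 2.22, 2.79, 3.14, 3.14, 3.14].

INTERFACE

Orientations are given as [roll, pitch, yaw] about the fixed x, y, z axes, in that order (R = Rz(yaw) Ry(pitch) Rx(roll)).
In Python, from cell import state, imaging, env, spot_in, mark_of gives the robot as it stands. The module is installed in compiled form; this text tells all that it offers.
- The arm moves only by the tool step_arm, never from a script. Its argument "increments" is a list of rows, each an object with "slide": the shift along the tool's x, y, z in m, a list of three; "roll": the turn about the tool's z in rad. A call has 1 to 5 rows; each row is the pose to reach, as a shift and turn from the pose commanded when the call began, along the tool's axes at that moment; what a row does not reach only later rows make up. A row lasts 1/8 s, in which the tool goes at most 62.5 mm and 10.7 degrees, less where a joint would pass 70% of its speed; a pose out of reach is approached as far as the arm can. A call with a gripper value outside its range is refused whole. "fingers" is the opening, from 0 (shut) to 1 (fully open), set as the call begins (left out, the last holds). The fingers move at their own pace and stop on an object; the grip force is fixed at half the most. Time passes only in rows, so rows that repeat a pose let the fingers close. It gives the time, the measured TCP pose, the force, the opening and the grip force at its end, in the units of the state.
- state(): the state, without advancing time (a new reading comes with each control period).
- imaging.read_camera(name): name is "scene" or "top"; returns a dict with "color" (480x640x3 uint8, red, green, blue), "z_map" (480x640 float32, mm along the optical axis (not along the pixel's ray), 0 where there is no reading), "intrinsics" (3x3 intrinsics, pixels), "camera_from_world" (4x4, takes a point from world to camera coordinates). Camera axes: x right, y up, looking along -z (the intrinsics and any distortion apply to the point x, -y, -z); pixel columns grow to the right and rows downward; lengths in mm; the calibration is good to about 2 mm. A picture is of the moment at which its call begins.
- env.job_done(): hands the job in; it is judged then, once.
Trained networks look in the newest picture that a camera, given by its name, has taken for a name from the list of things; names that differ only in an ending like _2 or _b are one class to them, and where a whole thing is asked for, a point or a joint stands for the part that bears it (a point fixed in the world has none). Each returns a list of dicts, best first, with "confidence" (0 to 1); they miss things now and then, are a little off and sometimes report something else, mostly with a low value. They report only what shows in the picture. A call takes as long as a camera call.
- spot_in(camera, target): "bbox" ([left, top, right, bottom] in pixels, round what is visible of it).
- mark_of(camera, target): "uv" ([column, row] in pixels: a listed point, or the origin of a listed thing).
The state is a dict: "t": time; "joints": joint angles; "qvel": joint speeds; "tau": joint torques, N m; "eef_pos": TCP position; "tcp_rot": TCP orientation; "ft_force": force on the tool from outside, world axes, zero at the start; "moment": the same for the moment, N m; "opening": opening from 0.0 (shut) to 1.0 (fully open); "grip_force": force on a finger pad.
Only numpy, scipy, OpenCV 4.12 (cv2) and the standard library are available. Lean on these libraries where they do the work, as an engineer would, in place of code of your own. Each camera call takes 0.05 s, during which the arm holds its last target. There are 200 camera calls.

TASK

Set up the inspection light panel for checking knitwear: turn the dial on its stand until its pointer lines up with the red index mark, then flip the orange-pedalled kickstand leg down past its centre until it is fully down, then bring the leaning panel upright by its carry handle until the leg's foot stands firmly on the rubber pad. The panel falls back if let go, so finish while still holding the handle, panel upright and foot pressed on the pad; leave the red mark and the other things on the table alone.

Things in the scene. Friction and masses are not known exactly. Their poses are not given: they have to be found in the camera images.
- stand: grey base plate of the light panel, fixed to the table, 215 x 290 x 20 mm (its x, y, z). Origin on the table under the panel's hinge line; the plate reaches from 158 mm before to 58 mm behind the origin along its x. Its x axis points away from the robot (panel leans that way), y to the left, z up. Its dial sits at (-100, -80) mm, the pad at (-48, 100) mm and the kickstand on the +y side
- dial_grip (a point): point on the dial's upright axis, at mid height of its grip bar. The aluminium grip bar is 46 mm long, 13 mm wide and 24 mm high (14 to 38 mm above the plate), on a black disc of 54 mm diameter; the x axis of this point lies along the bar and points to the pointer end (black line on top, white tick on the disc)
- dial (a joint): dial angle, rad; grows clockwise seen from above; at value v the pointer stands at (90 degrees - v) counter-clockwise from the stand's x axis. Range 0 to 2.8, light friction (0.03 N m), stays where it is left
- index_mark (a point): top of the red index mark, a 14 x 8 x 8 mm block on the plate, 38 mm from the dial's axis; the point's x axis points radially outward from the dial's axis
- index (a joint): angle of the red index mark about the dial's axis, same zero and sense as dial: pointer and mark line up when the two values are equal. Stiff; must not be moved
- leg_hinge (a point): pivot of the kickstand leg, on the panel's +y edge. The pivot's axis is the panel's x axis (its normal) tipped by 0.28 rad so that the leg swings down in a plane splayed towards the robot: the downward direction in that plane is 0.28 rad off the panel's own downward direction, towards the stand's -x
- leg_pedal (a point): middle of the orange pedal (30 x 30 mm, 11 mm thick) on the leg, 95 mm from the pivot along the leg; the leg is a flat steel bar with its foot 120 mm from the pivot
- leg (a joint): kickstand angle, rad: 0 = stowed, leg points outwards (+y) and 40 degrees up in its swing plane; it swings outwards and down; 1.18 = dead centre of its over-centre spring; 2.356 = fully down (against its stop, 5 degrees past straight down). Up to dead centre the spring pushes it back, after that it snaps down by itself. Takes about 1 to 1.5 N on the pedal
- foot: rubber ball foot of the leg, 18 mm diameter, origin at its centre
- pad: black rubber pad, 50 x 50 x 3 mm, on the stand's plate, top 23 mm above the table; origin at the centre of its underside. With the leg fully down the foot meets it when the panel is upright, and stops the panel there
- panel_hinge (a point): middle of the panel's hinge axis, 30 mm above the table; the axis runs along the stand's y
- panel (a joint): lean of the panel, rad: 0 = upright, 0.30 = leaning back away from the robot against its stop (the start), negative = leaning towards the robot. The panel is 200 mm wide, 16 mm thick and reaches 170 mm up from the hinge, with a black power box on its far side; 0.8 kg, always falls back from upright
- handle: carry handle over the panel: black round grip sleeve of 14 mm diameter, 130 mm long along the stand's y, between two thin steel posts at 70 mm either side; the sleeve turns freely about its own length, so the panel can pivot in a grip; it lies 208 mm from the hinge axis, 38 mm clear of the panel's top edge; origin at the bar's middle
- spool: bystander: green thread spool with pale wooden ends, 34 mm diameter, 40 mm high, standing on the stand's plate near its front left corner; origin under its centre
- cone_blue: bystander: blue yarn cone, 84 mm diameter, 165 mm high; origin under its centre
- cone_cream: bystander: cream yarn cone, 84 mm diameter, 165 mm high; origin under its centre
- jar: bystander: amber button jar with steel cap, 70 mm diameter, 90 mm high; origin under its centre
- tape: bystander: yellow round tape measure, 60 mm diameter, 20 mm high; origin under its centre
- mug: bystander: blue mug, 80 mm diameter, 90 mm high; origin under its centre
- brush: bystander: lint brush lying on the table behind the stand; origin under its middle

How it is judged (in metres and radians):
On the way, in this order (a step that is already met when the one before it is completed fails the run):
1. dial pointer lined up with the red index mark (angle between the x axis of dial_grip and the x axis of index_mark, either way round below 0.12 rad), for 0.2 s.
2. kickstand leg flipped fully down (value of joint leg above 2.2 rad), for 0.2 s.
3. panel upright with the foot pressed on the pad (value of joint panel between -0.05 and 0.05 rad and contact force between foot and pad above 0.5 N), for 0.2 s.
At the end, for the whole second after the job is handed in: The dial pointer is within 7 degrees of the red mark, the leg is fully down (over 2.2 rad), the panel is upright within 0.05 rad, the foot presses on the pad with over 0.5 N, and the fingers still hold the handle (over 1 N) (all of step 3 and angle between the x axis of dial_grip and the x axis of index_mark, either way round below 0.12 rad and value of joint leg above 2.2 rad and contact force between the fingers and handle above 1 N); the arm keeps its last pose, push and grip.
It fails at once if the red index mark was moved (distance of index_mark from where it was at the start of the episode above 0.006 m).
It fails at once if a bystander was moved by more than 3 cm (distance of any of spool, cone_blue, cone_cream, jar, tape, mug, brush from where it was at the start of the episode above 0.03 m).
It fails at once if a standing bystander was tipped over (angle between any of spool, cone_blue, cone_cream, jar, mug's own z axis and vertical above 0.5 rad).
It also fails if it takes over 70 s, if anything falls off the work surface, if the arm or the gripper's body presses on something with over 40 N, if the wrist force passes 120 N, or if a joint passes its speed limit or range.

## Working session

There is one attempt and no reset: what is moved stays moved. The work goes in short steps, Python scripts to look and compute and a tool call to move; the robot and the scene stay as the last step left them, time stands still between calls to the robot, and variables do not carry over. Pictures are saved under pics/ and viewed, at most 10 in all, crops included, and the job is handed in when it is done.

Besides the shell and the picture viewer there is one more tool, called after "Request:" as name(argument=value, ...) on one line, values as JSON. step_arm: Moves the arm, as the interface text tells. Its arguments: {"type":"object","properties":{"increments":{"type":"array"},"fingers":{"type":"number"}},"required":["increments"]}

```bash
mkdir -p pics; cat > h.py <<'E'
import numpy as np, cv2
from cell import state, imaging, env, spot_in, mark_of
from scipy.spatial.transform import Rotation as R
def px2w(c,uv,z=None,depth=True):
    K=c["intrinsics"];T=np.linalg.inv(c["camera_from_world"])
    u,v=uv; d=np.array([(u-K[0,2])/K[0,0],-(v-K[1,2])/K[1,1],-1.])
    o=T[:3,3]; r=T[:3,:3]@d
    if z is not None: return o+r*(z-o[2])/r[2]
    u0,v0=int(round(u)),int(round(v)); return o+r*float(c["z_map"][v0,u0])
def w2px(c,p):
    q=c["camera_from_world"]@np.append(p,1); q=q[:3]; K=c["intrinsics"]
    return np.array([K[0,2]+K[0,0]*q[0]/-q[2],K[1,2]+K[1,1]*-q[1]/-q[2]])
def save(c,n,box=None,s=1):
    im=c["color"][:,:,::-1]
    if box: l,t,r,b=box; im=im[t:b,l:r]
    cv2.imwrite(f"pics/{n}.png",cv2.resize(im,None,fx=s,fy=s,interpolation=cv2.INTER_CUBIC))
E
python3 - <<'E'
from h import *
print(state())
for n in("scene","top"):
    c=imaging.read_camera(n); save(c,n+"0")
    T=np.linalg.inv(c["camera_from_world"]); print(n,T[:3,3].round(),(-T[:3,2]).round(2),c["intrinsics"][0,0])
    for t in "stand dial_grip index_mark leg_hinge leg_pedal foot pad panel_hinge handle spool cone_blue cone_cream jar tape mug brush".split():
        m=mark_of(n,t)[:1]
        for x in m: print(t,np.round(x["uv"],1),round(x["confidence"],2),px2w(c,x["uv"]).round(0) if 0<=x["uv"][0]<639 and 0<=x["uv"][1]<479 else "")
E
```

```text
{'t': 0.0, 'joints': array([ 1.22840048e+00,  4.91558174e-01,  1.55945951e+00,  4.09778327e-05,
        1.09172597e+00, -1.05581649e-01]), 'qvel': array([ 0.000386  ,  0.00133768,  0.00018066,  0.00011462, -0.00063373,
        0.00198949]), 'tau': array([-3.79667063e-04, -6.12640429e+01, -2.58184755e+01,  6.91780611e-02,
        4.82597400e-02, -1.01896030e-04]), 'eef_pos': array([146.50031816, 607.3252135 , 214.05915532]), 'tcp_rot': array([-3.14045190e+00, -1.57438884e-04,  2.90475946e+00]), 'ft_force': array([-0.24165415,  0.84599378,  0.08997912]), 'moment': array([-0.06801243,  0.0331066 ,  0.03472083]), 'grip_force': 0.0, 'opening': 0.9971716606555115}
scene [ 935. -485. 1008.] [-0.32  0.52 -0.79] 476.3948987479315
stand [310.1 300.7] 0.63 [665. -95. 186.]
dial_grip [259.2 303.1] 0.59 [523. -96.  47.]
index_mark [260.  301.5] 0.47 [525. -94.  54.]
leg_hinge [338.4 230.3] 0.85 [617.  99. 169.]
leg_pedal [365.5 197.8] 0.55 [635. 190. 201.]
foot [372.1 188.5] 0.62 [640. 209. 218.]
panel_hinge [311.3 294.5] 0.97 [661. -85. 191.]
handle [334.3 249. ] 0.59 [645.  33. 194.]
spool [268
[... 302 characters left out ...]
   21. 1425.] [ 0.08  0.03 -1.  ] 501.4369492885615
stand [343.1 238.4] 0.97 [600.  -4.  31.]
dial_grip [376.6 267.2] 0.52 [521. -96.  61.]
leg_hinge [295.4 230.7] 0.9 [607. 120. 151.]
leg_pedal [264.6 215.9] 0.84 [638. 194. 199.]
foot [252.6 210.2] 0.54 [678. 257.  -0.]
pad [307.1 257.4] 0.62 [545.  95.  28.]
panel_hinge [340.7 234.8] 0.9 [608.   3.  52.]
handle [339.4 203.1] 0.87 [667.  10. 238.]
spool [336.7 282. ] 0.63 [479.  11.  62.]
cone_blue [178.5 246.8] 0.91 [562. 434. 105.]
cone_cream [204. 212.] 0.82 [657. 371. 101.]
jar [251.1 214. ] 0.65 [666. 260.   5.]
tape [470.  242.1] 0.66 [ 598. -359.   15.]
mug [195.1 298.2] 0.62 [423. 412.   1.]
brush [353.6 174.6] 0.94 [782. -30.  24.]
```

View pics/scene0.png

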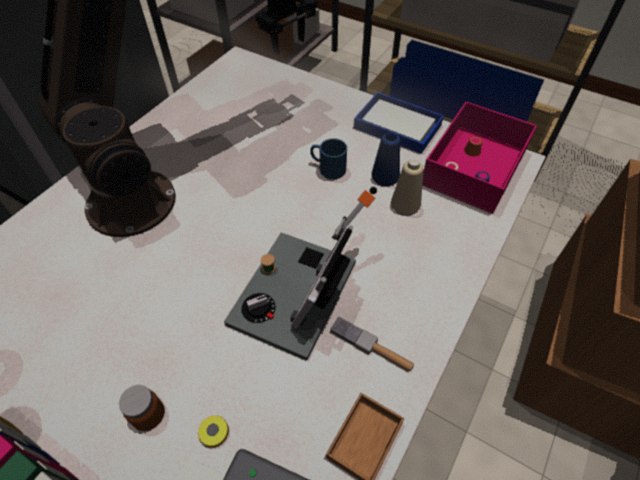

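```bash
python3 - <<'E'
import cv2
im=cv2.imread("pics/top0.png"); cv2.imwrite("pics/top0c.png",cv2.resize(im[150:350,230:430],None,fx=3,fy=3,interpolation=cv2.INTER_CUBIC))
E
```

```text
(no output)
```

View pics/top0c.png

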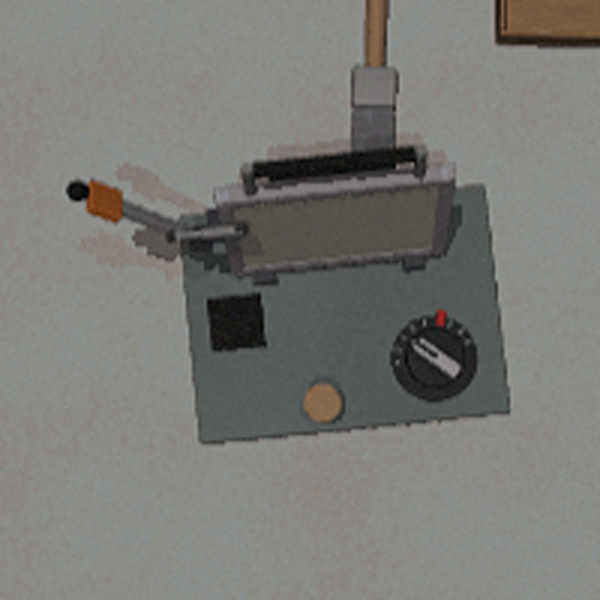

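The scene shows the stand in the middle, with the dial at about (258,306), the leg with its orange pedal at (366,198) and the cones at (388,160) and (408,190). In the top crop the dial is at (433,358), the red mark at (440,318), and the pointer end is up-left at (418,343). The pad is at (237,322), the spool at (323,402) and the handle runs from (250,168) to (420,155).

```bash
cat >> h.py <<'E'
def stand_pose(c):
    # fit x,y,yaw from plate corners + pad in the initial top picture
    from scipy.optimize import least_squares
    cr=lambda a:(230+(a[0]+.5)/3-.5,150+(a[1]+.5)/3-.5)
    obs=[((-158,145,20),(200,443)),((-158,-145,20),(509,411)),((58,-145,20),(486,186)),((-48,100,23),(237,322))]
    def f(p):
        Rz=R.from_euler("z",p[2]).as_matrix()
        return np.concatenate([w2px(c,Rz@np.array(l)+[p[0],p[1],0])-cr(q) for l,q in obs])
    s=least_squares(f,[620,10,0.1],x_scale=[10,10,.1]); return s.x,s.fun
E
python3 - <<'E'
from h import *
c=imaging.read_camera("top"); p,f=stand_pose(c); print(p,f.round(1))
Rz=R.from_euler("z",p[2]).as_matrix(); S=lambda l:Rz@np.array(l,float)+[p[0],p[1],0]
print("dial",S([-100,-80,46]),"pad",S([-48,100,23]))
crop=lambda q:(230+(q[0]+.5)/3-.5,150+(q[1]+.5)/3-.5)
dc=w2px(c,S([-100,-80,58]));print("dialtop px crop",(dc+.5-[230,150])*3)
im=c["color"].astype(int)
# red mark
m=(im[...,0]>110)&(im[...,1]<60)&(im[...,2]<60); m[:230]=0;m[:,:350]=0;m[300:]=0;m[:,410:]=0
ys,xs=np.nonzero(m);print("red",xs.mean(),ys.mean(),len(xs)); ir=px2w(c,(xs.mean(),ys.mean()),28)
l=Rz.T@(ir-[p[0],p[1],0]);d=l-[-100,-80,28];print("idx local",d,"radius",np.hypot(*d[:2]),"index v",np.pi/2-np.arctan2(d[1],d[0]))
# bar by brightness
sub=im[250:290,355:395].min(2);
g=(sub>110).astype(np.uint8)
ys,xs=np.nonzero(g);print(len(xs))
pts=np.array([px2w(c,(x+355,y+250),58) for x,y in zip(xs,ys)]);pl=(pts-[p[0],p[1],0])@Rz
mu=pl.mean(0);w,v=np.linalg.eigh(np.cov((pl-mu)[:,:2].T));print("bar mid",mu,"axis ang",np.arctan2(v[1,1],v[0,1]),np.sqrt(w*12))
save(c,"dial0",(350,240,400,290),10)
save(c,"topfull")
# handle
for uv in [(313,206),(370,201),(341,203.5)]: print(px2w(c,uv))
E
```

```text
[ 6.06626500e+02 -1.86197878e+00  1.19181620e-01] [-0.2  0.2  0.6  1.  -0.1 -0.9 -0.3 -0.3]
dial [516.84784693 -93.18444789  46.        ] pad [547.07703213  91.7214643   23.        ]
dialtop px crop [438.1437982  357.78766539]
red 376.6 255.1 10
idx local [37.75326336 -9.44046468  0.        ] radius 38.91569436333049 index v 1.8158285589882008
63
bar mid [-110.77197069  -87.4384626    58.        ] axis ang -2.568317938925799 [18.62810634 95.84737363]
[659.98024234  73.1672359  232.25140703]
[674.14004437 -62.88115606 235.87310065]
[666.70637596   6.17892225 236.38418994]
```

View pics/dial0.png

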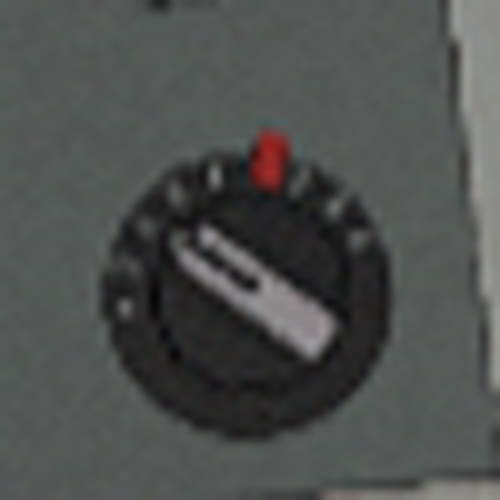

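```bash
cat >> h.py <<'E'
P=np.array([606.6,-1.9]);YAW=0.119
def S(l):
    return R.from_euler("z",YAW).as_matrix()@np.array(l,float)+[P[0],P[1],0]
def go(tgt,psi=None):
    """tool-frame slide (m) and roll to reach world tgt (mm), yaw psi"""
    s=state(); Rt=R.from_euler("xyz",s["tcp_rot"]).as_matrix()
    sl=Rt.T@(np.array(tgt)-s["eef_pos"])/1000
    y=s["tcp_rot"][2]; ro=0 if psi is None else (y-psi)
    return sl.round(4),round(ro,3),"yaw",y.round(3)
E
python3 - <<'E'
from h import *
c=imaging.read_camera("top")
b=lambda q:(350+q[0]/10-.5,240+q[1]/10-.5)
a=px2w(c,b((193,240)),58);e=px2w(c,b((325,342)),58);m=(a+e)/2
print(a,e,m,"len",np.linalg.norm(a-e)); d=a-e;psi=np.arctan2(d[1],d[0]);print("bar world ang",psi,"v",np.pi/2-psi+YAW)
print("dialc",S([-100,-80,46]), "disc centre seen",px2w(c,b((248,292)),30))
r=px2w(c,b((270,155)),28);print("idx ang from bar mid",np.arctan2(*(r-m)[1::-1]),np.arctan2(*(r-S([-100,-80,46]))[1::-1]))
print(go([512,-92,214],psi))
E
```

```text
[530.69098816 -74.71362578  58.        ] [ 503.89982337 -110.79782782   58.        ] [517.29540577 -92.7557268   58.        ] len 44.94258723036954
bar world ang 0.9321367337902587 v 0.7576595930046378
dialc [516.80476195 -93.20616203  46.        ] disc centre seen [517.55266163 -92.07305861  30.        ]
idx ang from bar mid -0.13020572071120556 -0.11718400895586295
(array([-0.5193, -0.5943,  0.0006]), np.float64(1.973), 'yaw', np.float64(2.905))
```

Request:
step_arm(increments=[{"slide":[-0.035,-0.04,0],"roll":0.13},{"slide":[-0.07,-0.08,0],"roll":0.26},{"slide":[-0.105,-0.12,0],"roll":0.39},{"slide":[-0.14,-0.16,0],"roll":0.52},{"slide":[-0.175,-0.2,0],"roll":0.66}], fingers=0.6)

```text
t: 2.42
eef_pos: [270.4, 370.7, 214.8]
tcp_rot: [3.141, -0.0, 2.241]
ft_force: [1.1, -0.4, -0.4]
opening: 0.608
grip_force: 0.0
```

```bash
python3 -c "
from h import *
print(state()['eef_pos'],state()['joints'],go([517,-93,214],.932))"
```

```text
[270.35648902 370.6736544  214.84501652] [7.96491813e-01 2.54836193e-01 1.94881224e+00 1.00069704e-05
 9.37226215e-01 1.26673828e-01] (array([-0.5166, -0.0945,  0.0007]), np.float64(1.309), 'yaw', np.float64(2.241))
```

Request:
step_arm(increments=[{"slide":[-0.052,-0.0095,0],"roll":0.13},{"slide":[-0.104,-0.019,0],"roll":0.26},{"slide":[-0.156,-0.0285,0],"roll":0.39},{"slide":[-0.208,-0.038,0],"roll":0.52},{"slide":[-0.26,-0.0475,0],"roll":0.65}])

```text
t: 3.05
eef_pos: [395.6, 137.7, 214.9]
tcp_rot: [3.141, -0.0, 1.591]
ft_force: [0.9, -0.1, 0.6]
opening: 0.599
grip_force: 0.0
```

```bash
python3 -c "
from h import *
print(state()['eef_pos'],go([517,-93,120],.932))"
```

```text
[395.64694405 137.7129026  214.91706947] (array([-0.2331,  0.1167,  0.095 ]), np.float64(0.659), 'yaw', np.float64(1.591))
```

Request:
step_arm(increments=[{"slide":[-0.047,0.0235,0.01],"roll":0.13},{"slide":[-0.094,0.047,0.02],"roll":0.26},{"slide":[-0.141,0.07,0.04],"roll":0.39},{"slide":[-0.188,0.094,0.065],"roll":0.52},{"slide":[-0.233,0.1167,0.095],"roll":0.659}])

```text
t: 3.68
eef_pos: [518.2, -92.7, 119.2]
tcp_rot: [3.14, -0.001, 0.931]
ft_force: [0.9, 0.3, -0.2]
opening: 0.6
grip_force: 0.0
```

```bash
python3 -c "
from h import *
print(state()['eef_pos'],go([517,-93,40],.932))"
```

```text
[518.2244446  -92.6967836  119.17281847] (array([-0.001 , -0.0009,  0.0792]), np.float64(-0.001), 'yaw', np.float64(0.931))
```

Request:
step_arm(increments=[{"slide":[-0.001,-0.001,0.025],"roll":0},{"slide":[-0.001,-0.001,0.05],"roll":0},{"slide":[-0.001,-0.001,0.07],"roll":0},{"slide":[-0.001,-0.001,0.079],"roll":0},{"slide":[-0.001,-0.001,0.079],"roll":0}])

```text
t: 4.3
eef_pos: [515.8, -91.0, 40.5]
tcp_rot: [-3.141, 0.0, 0.936]
ft_force: [0.1, 1.1, -0.3]
opening: 0.601
grip_force: 0.0
```

Request:
step_arm(increments=[{"slide":[0,0,0],"roll":0},{"slide":[0,0,0],"roll":0},{"slide":[0,0,0],"roll":0},{"slide":[0,0,0],"roll":0},{"slide":[0,0,0],"roll":0}], fingers=0)

```text
t: 4.92
eef_pos: [518.2, -92.5, 41.0]
tcp_rot: [3.135, -0.001, 0.936]
ft_force: [10.5, -16.1, -15.1]
opening: 0.135
grip_force: 30.4
```

Request:
step_arm(increments=[{"slide":[0,0.001,0],"roll":0.0},{"slide":[0,0.002,0],"roll":0.13},{"slide":[0,0.002,0],"roll":0.26},{"slide":[0,0.002,0],"roll":0.4},{"slide":[0,0.002,0],"roll":0.53}])

```text
t: 5.55
eef_pos: [518.9, -93.4, 40.9]
tcp_rot: [3.139, -0.003, 0.402]
ft_force: [4.3, -10.1, -2.6]
opening: 0.134
grip_force: 29.9
```

Request:
step_arm(increments=[{"slide":[0,0,0],"roll":0.13},{"slide":[0,0,0],"roll":0.26},{"slide":[0,0,0],"roll":0.4},{"slide":[0,0,0],"roll":0.53},{"slide":[0,0,0],"roll":0.53}])

```text
t: 6.18
eef_pos: [519.1, -94.3, 41.0]
tcp_rot: [3.139, -0.004, -0.126]
ft_force: [2.7, -16.2, -3.6]
opening: 0.133
grip_force: 30.0
```

```bash
python3 -c "
from h import *
print(state())
c=imaging.read_camera('scene');save(c,'dial1',(220,270,300,340),8)
c=imaging.read_camera('top');save(c,'dial1t',(340,230,410,300),8)"
```

```text
{'t': 6.175, 'joints': array([-0.30422793,  0.60290057,  1.95775232, -0.00262453,  0.57624429,
        1.39460337]), 'qvel': array([-9.73265245e-05, -1.54420299e-03,  4.17929241e-04,  1.89663413e-03,
       -2.00930784e-03, -5.21009318e-02]), 'tau': array([  8.27531844, -57.5720036 , -10.03277063,   2.14940026,
         1.98446095,   0.85930925]), 'eef_pos': array([519.12642765, -94.32824817,  40.95309754]), 'tcp_rot': array([ 3.13935181, -0.00436874, -0.12583273]), 'ft_force': array([  2.73687223, -16.17295909,  -3.62718834]), 'moment': array([-3.00981268, -0.42002059,  0.03250435]), 'grip_force': 29.951119422912598, 'opening': 0.13289488937377333}
```

View pics/dial1.png

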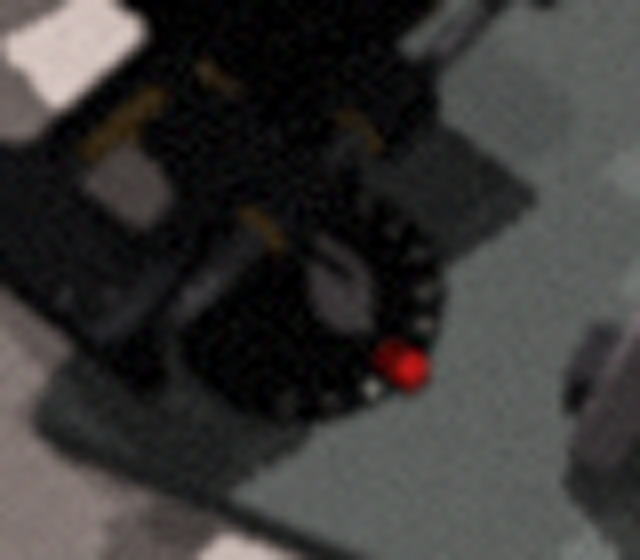

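Request:
step_arm(increments=[{"slide":[0,0,0],"roll":0},{"slide":[0,0,0],"roll":0},{"slide":[0,0,-0.03],"roll":0},{"slide":[0,0,-0.08],"roll":0},{"slide":[0,0,-0.14],"roll":0}], fingers=0.5)

```text
t: 6.9
eef_pos: [516.8, -91.8, 181.5]
tcp_rot: [-3.141, 0.002, -0.124]
ft_force: [0.8, -0.1, 0.0]
opening: 0.495
grip_force: 0.0
```

Request:
step_arm(increments=[{"slide":[0,0,-0.06],"roll":-0.18},{"slide":[0,0,-0.12],"roll":-0.36},{"slide":[0,-0.04,-0.12],"roll":-0.54},{"slide":[0,-0.09,-0.12],"roll":-0.72},{"slide":[0,-0.15,-0.12],"roll":-0.9}], fingers=0)

```text
t: 7.52
eef_pos: [535.8, 57.9, 300.8]
tcp_rot: [-3.142, -0.0, 0.781]
ft_force: [0.4, 0.3, 0.6]
opening: 0.042
grip_force: 0.0
```

```bash
python3 -c "
from h import *
c=imaging.read_camera('scene')
c=imaging.read_camera('top');save(c,'all1t',(250,170,410,300),5)
h=S([53,183,197]);print(h)
print(state()['eef_pos'],go([637,187,300],1.69))"
```

```text
[637.49953711 186.09792181 197.        ]
[535.6924026   61.2155156  300.52919998] (array([ 0.1606, -0.0173,  0.0006]), np.float64(-0.905), 'yaw', np.float64(0.785))
```

View pics/all1t.png

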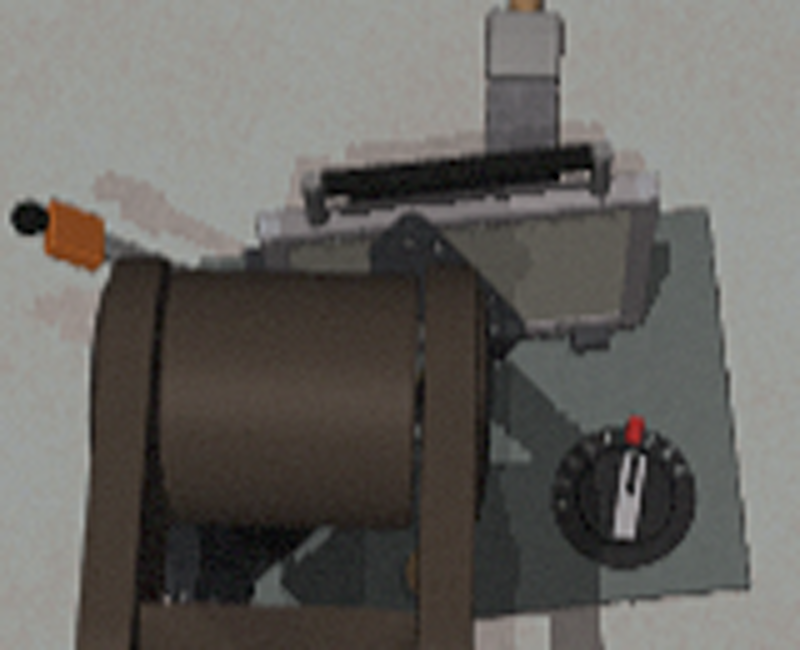

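Pointer (633,455)–(625,540) runs straight to the red mark at (635,430), so the dial is lined up. The pedal is at crop (75,237).

```bash
python3 -c "
from h import *
c=imaging.read_camera('top')
print('pedal',px2w(c,(264.5,216.9)),px2w(c,(264.5,216.9),205))
th,ph=.3,.28
for piv in [(20,110,146)]:
  for v in (0,.3,.6,.9,1.18,1.35,1.5,1.7,2.356):
    a=np.deg2rad(40)-v; d=np.array([np.sin(th+ph),0,np.cos(th+ph)])
    e=np.array([0,1,0])*np.cos(a)+d*np.sin(a); nn=-np.array([0,1,0])*np.sin(a)+d*np.cos(a)
    print(v,S(np.array(piv)+95*e).round(0),'top',S(np.array(piv)+95*e+5.5*nn).round(0),'foot',S(np.array(piv)+120*e).round(0))
print(go([638,190,240],1.69))
"
```

```text
pedal [634.25353745 192.60601032 207.7953717 ] [634.59176984 193.00061123 205.        ]
0 [638. 186. 197.] top [641. 183. 201.] foot [644. 206. 211.]
0.3 [623. 199. 177.] top [626. 197. 181.] foot [626. 223. 185.]
0.6 [607. 204. 154.] top [610. 204. 158.] foot [606. 229. 156.]
0.9 [592. 201. 130.] top [595. 202. 135.] foot [586. 225. 126.]
1.18 [579. 190. 109.] top [582. 193. 113.] foot [571. 212.  99.]
1.35 [573. 181.  98.] top [575. 185. 101.] foot [562. 200.  85.]
1.5 [568. 171.  89.] top [570. 175.  92.] foot [557. 187.  74.]
1.7 [564. 155.  79.] top [565. 160.  82.] foot [551. 167.  61.]
2.356 [563.  95.  67.] top [562. 101.  66.] foot [550.  92.  46.]
(array([ 0.1648, -0.0209,  0.0604]), np.float64(-0.91), 'yaw', np.float64(0.78))
```

Request:
step_arm(increments=[{"slide":[0.04,-0.005,0],"roll":-0.18},{"slide":[0.09,-0.01,0],"roll":-0.36},{"slide":[0.13,-0.015,0.01],"roll":-0.54},{"slide":[0.161,-0.018,0.03],"roll":-0.72},{"slide":[0.161,-0.018,0.06],"roll":-0.91}])

```text
t: 8.3
eef_pos: [639.4, 182.6, 239.6]
tcp_rot: [3.141, -0.0, 1.689]
ft_force: [0.5, -0.3, -0.7]
opening: 0.003
grip_force: 0.0
```

```bash
python3 -c "
from h import *
print(state()['eef_pos'],state()['joints'].round(2))
for p in [(637,188,215),(632,193,198),(620,201,180),(604,208,158),(589,207,134),(576,198,112),(570,190,101),(566,180,92)]: print(p,go(p,1.69))"
```

```text
[639.3927848  182.62830907 239.63396954] [0.18 0.53 1.42 0.   1.19 0.06]
(637, 188, 215) (array([ 0.0056, -0.0018,  0.0246]), np.float64(-0.001), 'yaw', np.float64(1.689))
(632, 193, 198) (array([ 0.0112, -0.0061,  0.0416]), np.float64(-0.001), 'yaw', np.float64(1.689))
(620, 201, 180) (array([ 0.0205, -0.0171,  0.0596]), np.float64(-0.001), 'yaw', np.float64(1.689))
(604, 208, 158) (array([ 0.0293, -0.0322,  0.0816]), np.float64(-0.001), 'yaw', np.float64(1.689))
(589, 207, 134) (array([ 0.0301, -0.0472,  0.1056]), np.float64(-0.001), 'yaw', np.float64(1.689))
(576, 198, 112) (array([ 0.0227, -0.0612,  0.1276]), np.float64(-0.001), 'yaw', np.float64(1.689))
(570, 190, 101) (array([ 0.0155, -0.0681,  0.1386]), np.float64(-0.001), 'yaw', np.float64(1.689))
(566, 180, 92) (array([ 0.006 , -0.0733,  0.1476]), np.float64(-0.001), 'yaw', np.float64(1.689))
```

Request:
step_arm(increments=[{"slide":[0.0056,-0.002,0.025],"roll":0},{"slide":[0.011,-0.006,0.042],"roll":0},{"slide":[0.016,-0.012,0.051],"roll":0},{"slide":[0.0205,-0.017,0.06],"roll":0},{"slide":[0.0205,-0.017,0.06],"roll":0}])

```text
t: 8.93
eef_pos: [618.7, 200.7, 180.5]
tcp_rot: [-3.141, -0.0, 1.683]
ft_force: [-0.4, -1.2, 0.2]
opening: 0.006
grip_force: 0.2
```

```bash
python3 -c "
from h import *
c=imaging.read_camera('scene');save(c,'leg1',(290,140,430,245),5)
for n in('leg_pedal','foot'):
  for x in mark_of('scene',n)[:1]: print(n,x,px2w(c,x['uv']))
print(state()['eef_pos'],state()['ft_force'])"
```

```text
leg_pedal {'uv': [361.3, 197.3], 'confidence': 0.72} [624.56314968 188.4251817  198.24764243]
foot {'uv': [366.9, 192.0], 'confidence': 0.61} [621.06100537 224.65351562 180.70608831]
[619.45673875 200.6008543  181.23949902] [0.45473045 0.31128912 0.2874327 ]
```

View pics/leg1.png

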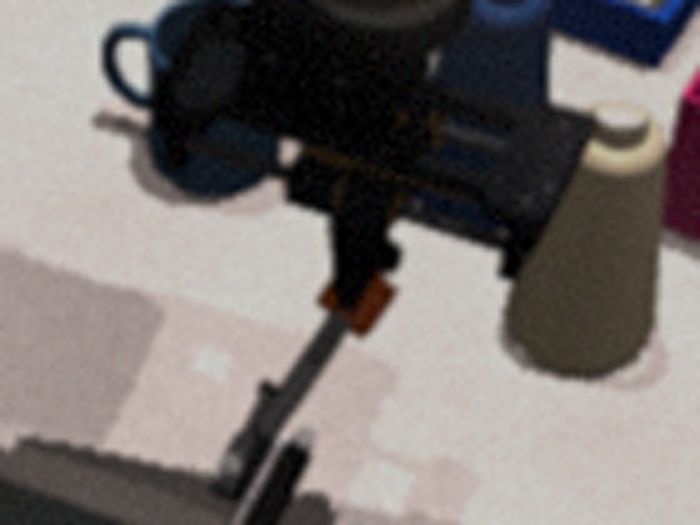

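The finger sits on the pedal at (358,300) and the leg has begun to swing. I'll carry on along the arc.

Request:
step_arm(increments=[{"slide":[0.009,-0.015,0.022],"roll":0},{"slide":[0.01,-0.03,0.046],"roll":0},{"slide":[0.002,-0.044,0.068],"roll":0},{"slide":[-0.005,-0.051,0.079],"roll":0},{"slide":[-0.012,-0.056,0.088],"roll":0}])

```text
t: 9.7
eef_pos: [565.2, 182.1, 92.7]
tcp_rot: [3.141, -0.0, 1.683]
ft_force: [1.3, 0.3, 0.4]
opening: 0.002
grip_force: 0.0
```

Request:
step_arm(increments=[{"slide":[0.02,0,0],"roll":0},{"slide":[0.04,0,-0.04],"roll":0},{"slide":[0.04,0,-0.1],"roll":0},{"slide":[0.04,0,-0.15],"roll":0},{"slide":[0.04,0,-0.21],"roll":0}])

```text
t: 10.32
eef_pos: [560.1, 223.2, 304.9]
tcp_rot: [3.141, -0.0, 1.684]
ft_force: [0.8, 0.3, 0.1]
opening: 0.004
grip_force: 0.0
```

```bash
python3 -c "
from h import *
c=imaging.read_camera('scene');save(c,'leg2',(220,190,400,325),4)
for n in('leg_pedal','foot','handle'):
  for x in mark_of('scene',n)[:1]: print(n,x,px2w(c,x['uv']))
print(state()['eef_pos'],state()['ft_force'])
print(go([669,6,290],1.69),go([669,6,211],1.69),S([61.5,0,229]))"
```

```text
leg_pedal {'uv': [318.0, 247.1], 'confidence': 0.78} [562.80160294  97.16841429  68.53884198]
foot {'uv': [314.4, 249.1], 'confidence': 0.56} [553.47780803  95.05981636  56.07319582]
handle {'uv': [333.0, 251.5], 'confidence': 0.55} [658.89778993   2.53682655 231.40695453]
[560.54143143 223.10515848 304.18246601] [-0.57194993 -0.65378882  0.20786719]
(array([-0.228 ,  0.0832,  0.0143]), np.float64(-0.006), 'yaw', np.float64(1.684)) (array([-0.228 ,  0.083 ,  0.0933]), np.float64(-0.006), 'yaw', np.float64(1.684)) [667.66506288   5.40123935 229.        ]
```

View pics/leg2.png

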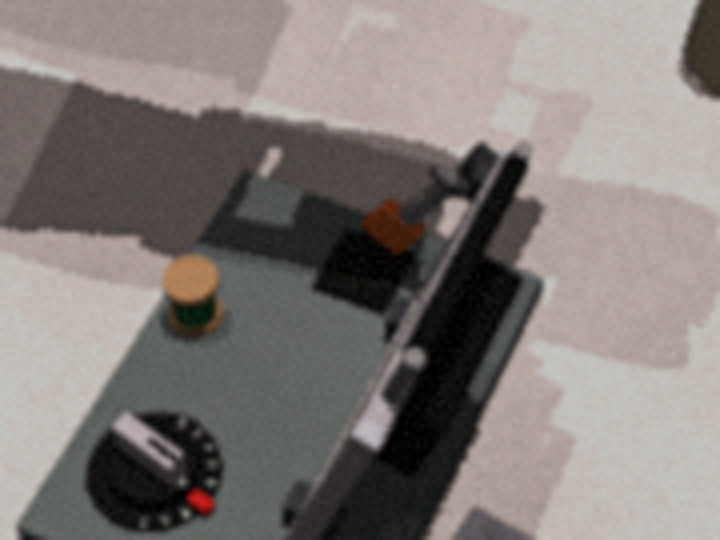

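The leg is fully down: the pedal at (392,228) is over the pad, and the pointer still faces the red mark at (203,500). The panel is still leaning, with its handle between (490,160) and (405,365).

Request:
step_arm(increments=[{"slide":[-0.046,0.016,0],"roll":0},{"slide":[-0.092,0.033,0],"roll":0},{"slide":[-0.138,0.05,0],"roll":0},{"slide":[-0.184,0.066,0.005],"roll":0},{"slide":[-0.228,0.082,0.014],"roll":-0.006}], fingers=0.5)

```text
t: 11.15
eef_pos: [668.0, 3.8, 287.3]
tcp_rot: [-3.14, -0.0, 1.689]
ft_force: [-0.8, 0.4, 0.1]
opening: 0.459
grip_force: 0.0
```

```bash
python3 -c "
from h import *
print(state()['eef_pos'],go([667.5,5.5,212],1.69))"
```

```text
[667.98944222   3.8133588  287.25817345] (array([ 0.0017, -0.0002,  0.0753]), np.float64(-0.001), 'yaw', np.float64(1.689))
```

Request:
step_arm(increments=[{"slide":[0,0,0.02],"roll":0},{"slide":[0,0,0.04],"roll":0},{"slide":[0,0,0.06],"roll":0},{"slide":[0,0,0.073],"roll":0},{"slide":[0,0,0.076],"roll":0}])

```text
t: 11.78
eef_pos: [667.2, 5.2, 211.3]
tcp_rot: [-3.14, -0.001, 1.689]
ft_force: [-0.1, 0.0, -0.6]
opening: 0.499
grip_force: 0.0
```

Request:
step_arm(increments=[{"slide":[0,0,0],"roll":0},{"slide":[0,0,0],"roll":0},{"slide":[0,0,0],"roll":0},{"slide":[0,0,0],"roll":0},{"slide":[0,0,0],"roll":0}], fingers=0)

```text
t: 12.4
eef_pos: [667.5, 4.8, 213.0]
tcp_rot: [3.141, 0.0, 1.689]
ft_force: [-0.9, 0.5, 3.4]
opening: 0.138
grip_force: 30.0
```

Request:
step_arm(increments=[{"slide":[0,-0.006,-0.0017],"roll":0},{"slide":[0,-0.0121,-0.0033],"roll":0},{"slide":[0,-0.0243,-0.0059],"roll":0},{"slide":[0,-0.0366,-0.0078],"roll":0},{"slide":[0,-0.049,-0.0089],"roll":0}])

```text
t: 13.02
eef_pos: [617.8, -1.3, 221.9]
tcp_rot: [3.141, 0.0, 1.689]
ft_force: [1.2, -4.1, 3.8]
opening: 0.141
grip_force: 30.0
```

Request:
step_arm(increments=[{"slide":[0,-0.005,-0.0003],"roll":0},{"slide":[0,-0.009,-0.0004],"roll":0},{"slide":[0,-0.011,-0.0004],"roll":0},{"slide":[0,-0.0125,-0.0004],"roll":0},{"slide":[0,-0.0125,-0.0004],"roll":0}])

```text
t: 13.65
eef_pos: [606.5, -2.7, 222.2]
tcp_rot: [3.141, 0.0, 1.689]
ft_force: [0.0, -5.6, 6.6]
opening: 0.138
grip_force: 30.0
```

```bash
python3 -c "
from h import *
s=state();print(s['eef_pos'],s['ft_force'],s['grip_force'])
f=R.from_euler('z',-YAW).as_matrix()
print('stand frame tcp',f@(s['eef_pos']-[P[0],P[1],0]),'force',f@s['ft_force'])
c=imaging.read_camera('scene');save(c,'up1',(230,180,400,310),4)"
```

```text
[606.5068711   -2.69378354 222.17750219] [ 0.04597463 -5.61658271  6.63867333] 29.999282956123352
stand frame tcp [-1.86707733e-01 -7.77113581e-01  2.22177502e+02] force [-0.6211475  -5.58231948  6.63867333]
```

View pics/up1.png

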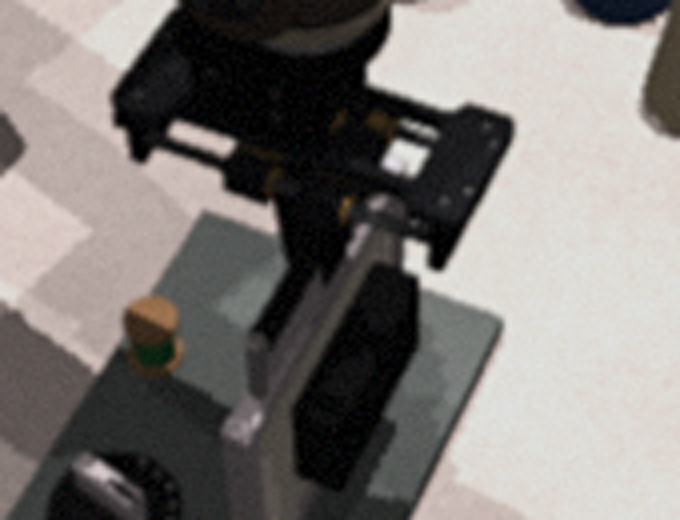

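Request:
step_arm(increments=[{"slide":[0,-0.001,0],"roll":0},{"slide":[0,-0.002,0],"roll":0},{"slide":[0,-0.002,0],"roll":0},{"slide":[0,-0.002,0],"roll":0}])

```text
t: 14.2
eef_pos: [604.8, -2.9, 222.2]
tcp_rot: [3.141, 0.001, 1.689]
ft_force: [2.6, -5.1, 7.1]
opening: 0.138
grip_force: 30.0
```

Request:
step_arm(increments=[{"slide":[0,-0.001,0],"roll":0},{"slide":[0,-0.002,0],"roll":0},{"slide":[0,-0.002,0],"roll":0},{"slide":[0,-0.002,0],"roll":0}])

```text
t: 14.7
eef_pos: [603.2, -3.1, 222.2]
tcp_rot: [3.14, 0.001, 1.689]
ft_force: [3.7, -5.0, 5.6]
opening: 0.139
grip_force: 30.0
```

Request:
step_arm(increments=[{"slide":[0,-0.001,0],"roll":0},{"slide":[0,-0.002,0],"roll":0},{"slide":[0,-0.002,0],"roll":0},{"slide":[0,-0.002,0],"roll":0}])

```text
t: 15.2
eef_pos: [601.8, -3.3, 222.2]
tcp_rot: [3.138, 0.001, 1.689]
ft_force: [7.2, -3.6, 3.5]
opening: 0.138
grip_force: 30.0
```

```bash
python3 -c "
from h import *
s=state();print(s['eef_pos'],s['ft_force'],s['moment'],s['tau'].round(1))
c=imaging.read_camera('top');save(c,'up2t',(270,190,410,300),5)
for n in ('foot','leg_pedal','handle'):
  for x in mark_of('top',n)[:1]: print(n,x,px2w(c,x['uv']))
c=imaging.read_camera('scene')
for n in ('foot','leg_pedal','leg_hinge','pad'):
  for x in mark_of('scene',n)[:1]: print(n,x,px2w(c,x['uv']))
"
```

```text
[601.76949572  -3.32673901 222.15892269] [ 7.20576154 -3.56296925  3.48305461] [-0.70203777 -1.24482874  0.06841677] [  2.2 -56.6 -20.8   0.8   2.    0.1]
foot {'uv': [195.8, 297.8], 'confidence': 0.6} [424.13426317 409.09544978   4.54481971]
leg_pedal {'uv': [304.9, 254.1], 'confidence': 0.65} [551.89530021  99.12296799  67.7529087 ]
handle {'uv': [203.4, 211.6], 'confidence': 0.46} [656.91783569 369.88817921 110.721676  ]
leg_pedal {'uv': [305.7, 238.8], 'confidence': 0.22} [600.81982336  -7.58927368 245.32159875]
leg_hinge {'uv': [335.5, 168.3], 'confidence': 0.45} [447.22915268 379.1715417   41.53670019]
```

View pics/up2t.png

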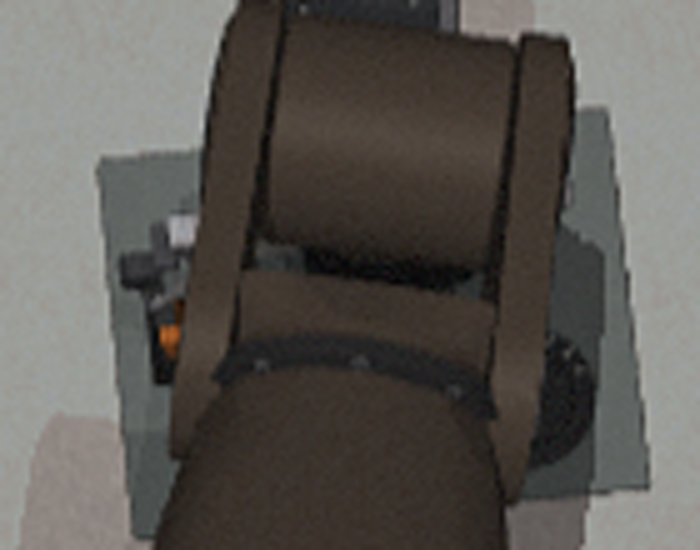

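Request:
step_arm(increments=[{"slide":[0,-0.001,0],"roll":0},{"slide":[0,-0.002,0],"roll":0},{"slide":[0,-0.002,0],"roll":0},{"slide":[0,-0.002,0],"roll":0}])

```text
t: 16.15
eef_pos: [600.4, -3.5, 222.2]
tcp_rot: [3.137, 0.001, 1.689]
ft_force: [11.4, -3.1, 0.9]
opening: 0.14
grip_force: 30.0
```

```bash
python3 -c "
from h import *
c=imaging.read_camera('scene')
K=c['intrinsics'];T=np.linalg.inv(c['camera_from_world'])
v,u=np.mgrid[180:340,250:380];z=c['z_map'][180:340,250:380]
p=np.stack([(u-K[0,2])/K[0,0]*z,-(v-K[1,2])/K[1,1]*z,-z],-1).reshape(-1,3)@T[:3,:3].T+T[:3,3]
l=(p-[P[0],P[1],0])@R.from_euler('z',YAW).as_matrix()
m=(abs(l[:,1])<97)&(l[:,2]>60)&(l[:,2]<192)&(l[:,0]>-20)&(l[:,0]<16);q=l[m]
print(len(q))
for lo,hi in((-97,-75),(-75,75),(75,97)):
  k=(q[:,1]>lo)&(q[:,1]<hi)
  if k.sum()>10:
    a=q[k]
    for _ in range(4):
      f=np.polyfit(a[:,2]-30,a[:,0],1);r=a[:,0]-np.polyval(f,a[:,2]-30);a=a[abs(r)<max(2*r.std(),1.5)]
    print(lo,len(a),f,r.std())
s=state();print(s['eef_pos'],s['ft_force'])
"
```

```text
961
-97 130 [-0.02291169  3.56887712] 1.9934723866701567
-75 689 [0.01397494 0.66759134] 5.089584766737775
75 56 [-0.0457514   4.52398784] 1.7493384742503528
[600.39070318  -3.53055838 222.16720253] [ 9.51995998 -2.74756394  2.74588697]
```

Request:
step_arm(increments=[{"slide":[0,0.001,0],"roll":0},{"slide":[0,0.001,0],"roll":0},{"slide":[0,0.001,0],"roll":0},{"slide":[0,0.001,0],"roll":0}])

```text
t: 16.7
eef_pos: [601.1, -3.4, 222.2]
tcp_rot: [3.138, 0.001, 1.689]
ft_force: [9.5, -2.9, 3.5]
opening: 0.141
grip_force: 30.0
```

```bash
python3 -c "
from h import *
s=state();print(s['t'],s['eef_pos'],s['ft_force'],s['grip_force'])
print(env.job_done())"
```

```text
16.7 [601.11115864  -3.41524346 222.16948296] [ 9.48145753 -2.94515568  3.49232136] 29.998121559619904
the job is handed in; nothing more can be done
None
```

I handed the job in at 16.7 s, but no verdict came back: the dial is lined up with the red mark, the leg is fully down, and the arm is holding the panel upright (leaning about 0.03 rad towards the robot) with a 30 N grip; I inferred that the foot is pressing on the pad from the roughly 9 N push-back at the handle, because I couldn't measure it directly.

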